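# Dock and lock the board jig, then hold the regulator board in its corner

### The arm

A 6-joint arm with a two-finger parallel gripper is mounted at the origin on the work surface. World frame = base frame: x ahead of the robot, y to its left, z up, the work surface at z = 0. Lengths are in m, angles in rad, forces in N, time in s.
With the tool pointing down it reaches from about 0.35 to 0.85 m from the base axis. Payload 8.1 kg.
Tool frame: the origin (TCP) lies midway between the tips of the shut fingers; the grasp point (between the pads) lies arm.grip_point_offset behind it (arm.grip_point_offset is the distance from the TCP to the grasp point, in m); z points along the fingers, y is the line along which they close (so a half turn about z gives the same grasp; the last joint's range is limited). The gripper opens to 85 mm and grips with 20 to 120 N. Pads are 22 mm wide; open, the fingers measure 114 mm over their backs; the gripper's body (76 mm by 85 mm) begins 54 mm behind the grasp point. The pads swing forward as they close: fully open they stand 13 mm farther back than shut.
Start: joints at [-1.419, 0.13, 1.488, -0, 1.523, -0.085], TCP at [0.141, -0.583, 0.231] pointing down, gripper open.
Joint ranges: [-2.96, 2.96], [-0.89, 2.26], [0.02, 2.5], [-1.34, 4.48], [0, 2.73], [-2.66, 2.66]. Speed limits (rad/s): [2.39, 2.39, 2.79, 3.14, 3.14, 3.14].

### API

Orientations are given as a rotation vector (axis times angle).
In Python, from bench import readout, vision, job, arm gives the robot as it stands.
- The arm moves only by the shell command python3 -m crank [OPENING], which reads ROWS from standard input. ROWS is a JSON list of rows, 1 to 12 of them, each an object with the fields pos (a list: dx, dy, dz in parts of the range, where 1.0 means 1 m), yaw (a turn about the tool's z in fractions of the full range, 1 being pi rad); a field left out counts as zero; each row shifts and turns the commanded pose from where the row before left it, along the tool's axes as they then stand; what a row does not reach is not made up. A row lasts 1/12 s, in which the tool goes at most 0.0417 m and 0.125 rad, less where a joint would pass 70% of its speed; a pose out of reach is approached as far as the arm can. OPENING is the finger opening in m, set as the command begins (- or left out keeps the last). The fingers move at their own pace and stop on an object; the grip force is fixed at half the most. Time passes only in rows, so rows that do not move let the fingers close. It prints the time, the measured TCP pose, the force, the opening and the grip force at its end. No shift or turn number may pass 1 either way. Input that does not fit is refused with a message, and nothing moves.
- readout.sense(): the state, without advancing time (a new reading comes with each control period).
- vision.camera(name): name is "side" or "top"; returns a dict with "pixels" (384x512x3 uint8, blue, green, red), "mtx" (3x3 intrinsics, pixels), "rvec" (rotation vector, rad) and "tvec" (3), from world to camera coordinates, as OpenCV has them. Camera axes: x right, y down, z forward; pixel columns grow to the right and rows downward; lengths in m; the calibration is good to about 2 mm. A picture is of the moment at which its call begins. There is no depth.
- job.close_job(): hands the job in; it is judged then, once.
The state is a dict: "time": time; "joint_pos": joint angles; "qvel": joint speeds; "effort": joint torques, N m; "eef_pos": TCP position; "orientation": TCP orientation; "wrist_force": force on the tool from outside, world axes, zero at the start; "wrist_torque": the same for the moment, N m; "width": finger opening in m; "grip_force": force on a finger pad.
Only numpy, scipy, OpenCV 4.12 (cv2) and the standard library are available. Lean on these libraries where they do the work, as an engineer would, in place of code of your own. Each camera call takes 0.05 s, during which the arm holds its last target. There are 200 camera calls.

### The job

Push the white sliding jig all the way home along its dock by its black handle, then swing the red-handled latch fully round so that its bar locks behind the jig's orange lug. Then take the green board by its heat sink, lay it flat on the jig, slide it into the corner of the two brass stops and finish still holding it there, its edges flush against both stops and pressed on both firmly but not hard (a few newtons). Leave the phone, the small yellow board, the screwdriver and the tweezers where they lie, and do not tip the board over.

Things in the scene. Friction and masses are not known exactly. Their poses are not given: they have to be found in the camera images.
- dock: Fixed grey base of the jig, 175 x 230 x 12 mm, on the blue mat. Origin on its underside (z = 0.003), 12.5 mm on the +x side of its centre. Its y axis is the slide's direction, x points away from the robot (turned by up to 0.25 rad). A dark end block at its +y end is where the jig stops. The jig and latch go with it.
- carriage (a joint): Travel of the white jig plate along the dock's +y, m: starts at 0 to 0.012, fully home at 0.05 (hard stop). Friction about 2 N; stays where left. Plate 130 (x) x 150 (y) x 10 mm, top 25 mm above the table; at 0 its centre is 25 mm to the -y side of the dock's origin. An orange lug 16 mm wide sticks out from the middle of its front (-x) edge.
- carriage_handle (a point): Middle of the jig's black square handle post, 16 x 16 mm, standing on a flange in front of the plate (at x = -83, y = +60 mm from the plate's centre); this point is 48 mm above the table, the post's top is 65 mm. Axes as the dock's.
- seat (a point): Point on the jig's top face (25 mm above the table) where the board's origin lies when the board is seated in the corner; moves with the jig. Axes as the dock's: the back stop lies to its +x, the side stop to its -y. The free space of the plate is on the -x and +y sides.
- side_stop (a point): Brass bar fixed on the jig along its -y edge, 95 (x) x 12 (y) x 10 mm high; takes one short edge of the board. This point is on its working (+y) face, at the plate's top, 45 mm in -y from the seat point.
- back_stop (a point): Brass bar fixed on the jig along its +x edge, 12 (x) x 115 (y) x 10 mm high; takes one long edge of the board. This point is on its working (-x) face, at the plate's top, 32 mm in +x from the seat point.
- latch (a joint): Angle of the steel latch bar about its upright pivot on the dock, rad: 0 (starts at 0 to 0.3) points to the dock's -x, towards the robot; turns clockwise seen from above to 1.571 (hard stop), pointing to the dock's +y, its end 1.5 mm behind the home jig's orange lug, which then cannot slide back. It cannot pass the lug unless the jig is home. About 1.5 N at the post; stays where left.
- latch_post (a point): Middle of the red round post, 14 mm diameter, by which the latch is turned: 50 mm from the pivot along the bar. This point is 48 mm above the table, the post's top is 64 mm. The bar is 62 mm long, 14 wide, its top 24 mm above the table.
- latch_pivot (a point): The latch's upright axis, at the height of the latch_post point (48 mm above the table).
- board: Loose green circuit board, 64 (its x) x 90 (its y) x 5 mm, 100 to 200 g, on the mat (top z = 0.003) left of the dock. A finned aluminium heat sink, 26 (x) x 60 (y) mm, on its middle reaches 33 mm above its underside: grip across the 26 mm. Origin: centre of the underside. Seated, a long edge lies on the back stop and a short edge on the side stop; either way round will do.
- phone: Black phone, 72 x 148 x 8 mm, lying on the mat; bystander. Origin under its centre.
- spare_board: Small yellow board without heat sink, 45 x 70 x 4 mm, on the mat; bystander. Origin under its centre.
- screwdriver: Screwdriver, 160 mm long, lying at the back of the mat; bystander.
- tweezers: Steel tweezers, about 125 mm long, 9 mm high, on the mat; bystander.
Not all that is in view belongs to the job. What is shaped like the board but blue, pink or purple is not meant.

How it is judged:
By the outcome, as a careful person would: the job done as asked, in the order asked, and still so for the second after the job is handed in, while the arm keeps its last pose, push and grip.
It also fails if it takes over 66 s, if anything falls off the work surface, if the arm or the gripper's body presses on something with over 40 N, if the wrist force passes 120 N, or if a joint passes its speed limit or range.

## Working session

There is one attempt and no reset: what is moved stays moved. The work goes in short steps, Python scripts to look and compute and a shell command to move; the robot and the scene stay as the last step left them, time stands still between calls to the robot, and variables do not carry over. Pictures are saved under pics/ and viewed, at most 10 in all, crops included, and the job is handed in when it is done.

```bash
mkdir -p pics; ls
python3 - <<'E'
from bench import readout, vision, job, arm
import cv2,numpy as np
for n in("top","side"):
    c=vision.camera(n); cv2.imwrite(f"pics/{n}0.png",c["pixels"]); print(n,c["mtx"].tolist(),c["rvec"],c["tvec"], (-cv2.Rodrigues(np.array(c["rvec"]))[0].T@np.array(c["tvec"]).reshape(3)))
print(readout.sense()); print(arm.grip_point_offset)
E
```

```text
pics
top [[437.1447139888882, 0.0, 250.55276164902662], [0.0, 437.1447139888882, 198.10260407746796], [0.0, 0.0, 1.0]] [ 2.15625431 -2.14346402  0.11191789] [0.20508745 0.49730162 1.04531653] [0.36486897 0.18815401 1.10160116]
side [[347.2813390902306, 0.0, 254.21621746016476], [0.0, 347.2813390902306, 190.11105313311577], [0.0, 0.0, 1.0]] [ 0.93720773 -2.39120151  1.20907106] [0.50618364 0.18325505 0.8012706 ] [0.03005124 0.74318775 0.61531111]
{'time': 0.1, 'joint_pos': array([-1.41939359e+00,  1.31064561e-01,  1.48918966e+00,  1.98042760e-05,
        1.52297969e+00, -8.53963021e-02]), 'qvel': array([-0.00167886, -0.00124654, -0.00216159,  0.00014512, -0.00105831,
       -0.00139242]), 'effort': array([ 3.17664471e-04, -5.70952713e+01, -5.01943266e+01, -2.18878736e-04,
        8.15481821e-03, -3.81535938e-05]), 'eef_pos': array([ 0.14071172, -0.58276042,  0.23035133]), 'orientation': array([-3.11796889e+00, -3.70899275e-01,  5.39865672e-05]), 'wrist_force': array([ 0.2080248 ,  0.24168733, -0.0788984 ]), 'wrist_torque': array([ 0.02610093, -0.02240426, -0.02277108]), 'grip_force': 0.0, 'width': 0.08569858118893459}
0.0187
```

View pics/top0.png

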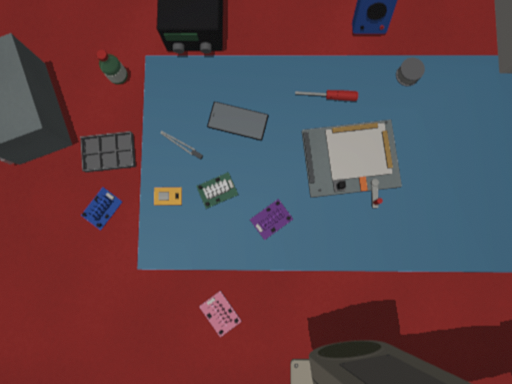

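View pics/side0.png

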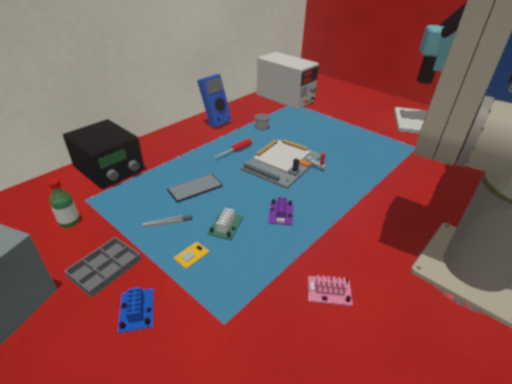

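The scene: in the top view, the green board with its pale heat sink is at (218,190). Things it could be mistaken for: purple (271,219), blue (102,208), pink (220,313) and yellow spare (168,196). I choose the green one. The dock is at (352,158), with the black handle at (341,185), the orange lug at (364,184) and the red latch post at (379,202).

```bash
cat > h.py <<'E'
from bench import readout, vision, job, arm
import cv2,numpy as np
def cam(n):
    c=vision.camera(n); c["R"]=cv2.Rodrigues(np.array(c["rvec"],float))[0]; c["t"]=np.array(c["tvec"],float).reshape(3); c["C"]=-c["R"].T@c["t"]; return c
def plane(c,px,z):
    px=np.atleast_2d(np.array(px,float)); d=np.c_[(px-c["mtx"][:2,2] if not isinstance(c["mtx"],list) else px-np.array(c["mtx"])[:2,2])/np.array(c["mtx"])[0,0],np.ones(len(px))]@c["R"]
    return (c["C"]+d*((z-c["C"][2])/d[:,2])[:,None])[:,:2]
def proj(c,P): return cv2.projectPoints(np.array(P,float).reshape(-1,3),np.array(c["rvec"],float),c["t"],np.array(c["mtx"],float),None)[0][:,0]
def mask(c,lo,hi,box):
    h=cv2.cvtColor(c["pixels"],cv2.COLOR_BGR2HSV); m=cv2.inRange(h,lo,hi); k=np.zeros_like(m); x0,y0,x1,y1=box; k[y0:y1,x0:x1]=m[y0:y1,x0:x1]; return k
def big(m): return max(cv2.findContours(m,cv2.RETR_EXTERNAL,cv2.CHAIN_APPROX_NONE)[0],key=cv2.contourArea)
E
python3 - <<'E'
from h import *
c=cam("top"); p=c["pixels"]
a=cv2.resize(p[110:220,295:410],None,fx=5,fy=5,interpolation=cv2.INTER_CUBIC)
b=cv2.resize(p[165:215,190:245],None,fx=4,fy=4,interpolation=cv2.INTER_CUBIC)
o=np.zeros((550,800,3),np.uint8); o[:550,:575]=a; o[:200,580:800]=b
cv2.imwrite("pics/crop1.png",o)
E
```

```text
(no output)
```

View pics/crop1.png

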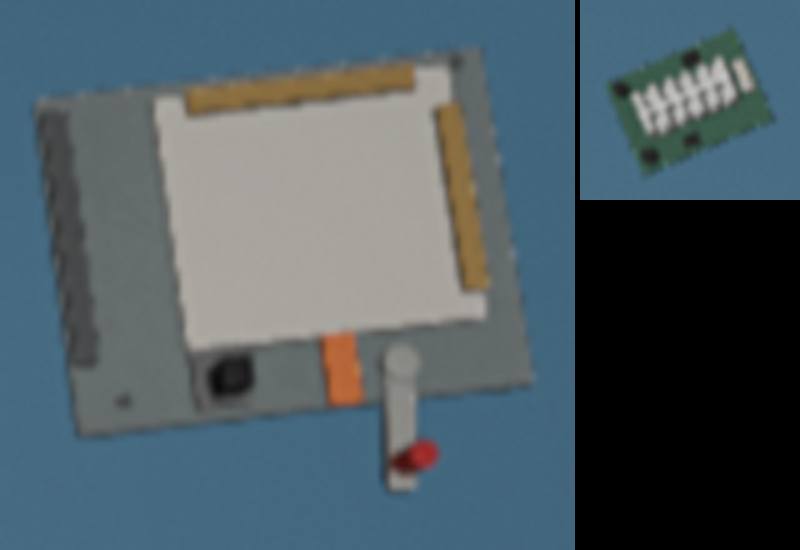

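The crop shows the chosen green board with its fins (pads across the short direction). The dock corners are at crop (36,103), (480,47), (532,383) and (79,437). The brass stops are at the top and right of the plate, the handle top is near (235,370), the orange lug at (342,370), the latch pivot at (402,362) and the red post top at (424,455).

Run:
```python
from h import *
c=cam("top"); s=cam("side")
def kab(M,W):
    M=np.array(M,float);W=np.array(W); m,w=M.mean(0),W.mean(0); H=((W-w).T@(M-m)); th=np.arctan2(H[1,0]-H[0,1],H[0,0]+H[1,1])
    R=np.array([[np.cos(th),-np.sin(th)],[np.sin(th),np.cos(th)]]); t=w-R@m; return th,t,np.linalg.norm(W-(M@R.T+t),axis=1)*1e3,R
f=lambda q:(np.array(q)+.5)/5-.5+[295,110]
# dock corners dock frame: centre at x=-0.0125
D=[(.075,.115),(.075,-.115),(-.1,-.115),(-.1,.115)]
th,t,e,R=kab(D,plane(c,f([(36,103),(480,47),(532,383),(79,437)]),.015)); print("dock",th,t,e)
P=[(.065,.075),(.065,-.075),(-.065,-.075),(-.065,.075)]
th2,t2,e2,R2=kab(P,plane(c,f([(157,98),(450,65),(487,318),(190,350)]),.025)); print("plate",th2,t2,e2, "in dock",R.T@(t2-t))
# red post top
m=mask(c,(0,120,60),(8,255,255),(372,190,392,212))|mask(c,(172,120,60),(180,255,255),(372,190,392,212))
print("red top blob",cv2.boundingRect(big(m)),np.argwhere(m).mean(0)[::-1])
print("pivot",plane(c,f([(402,362)]),.024), "posttop",plane(c,f([(426,455)]),.064),"bar end",plane(c,f([(401,490)]),.024),"handle top",plane(c,f([(233,371)]),.065))
for nm,v in(("pivot",plane(c,f([(402,362)]),.024)),("post",plane(c,f([(426,455)]),.064)),("handle",plane(c,f([(233,371)]),.065))): print(nm,(R.T@(v[0]-t)).round(4))
# board
m=mask(c,(40,60,20),(88,255,255),(190,165,248,215)); k=big(cv2.morphologyEx(m,cv2.MORPH_CLOSE,np.ones((9,9)))); W=plane(c,k.reshape(-1,2),.008)
r=cv2.minAreaRect((W*1000).astype(np.float32)); print("board",r)
# side view check of board
m=mask(s,(40,60,20),(88,255,255),(195,195,255,245)); k=big(cv2.morphologyEx(m,cv2.MORPH_CLOSE,np.ones((5,5)))); W=plane(s,k.reshape(-1,2),.008)
print("side",cv2.minAreaRect((W*1000).astype(np.float32)))
# side: dock check of handle & post pixels
S=s["pixels"][130:195,235:335]; cv2.imwrite("pics/crop2.png",cv2.resize(S,None,fx=7,fy=7,interpolation=cv2.INTER_CUBIC))
```

```text
dock 0.12383997117521534 [ 0.61432333 -0.04256049] [2.31093774 0.49206461 1.89575377 0.91406998]
plate 0.11363487655552339 [ 0.61717884 -0.06196718] [0.90623359 0.62294843 0.96685244 0.72763258] in dock [ 0.00043647 -0.01961079]
red top blob (374, 198, 8, 6) [378.      200.96875]
pivot [[ 0.53886045 -0.10051937]] posttop [[ 0.48768682 -0.09992944]] bar end [[ 0.47498628 -0.09827295]] handle top [[ 0.52754866 -0.00902485]]
pivot [-0.082  -0.0482]
post [-0.1328 -0.0413]
handle [-0.082  0.044]
board ((519.3158569335938, 293.7236022949219), (62.77628707885742, 88.47649383544922), 24.13492774963379)
side ((517.13232421875, 294.0205078125), (62.43190002441406, 88.74180603027344), 24.32750701904297)
```

View pics/crop2.png

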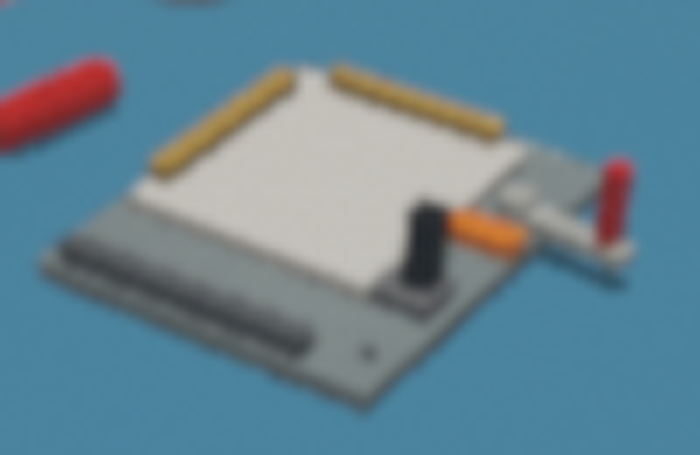

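The side crop agrees with the layout: handle at crop (425,245), orange lug at (487,230), latch bar towards the robot, red post at (615,200). Dock yaw is about 0.118 and the jig is at about 5 mm. I'll reach for the handle first.

```bash
cat >> h.py <<'E'
def to(x,y,z,th):
    s=readout.sense(); R=cv2.Rodrigues(s["orientation"])[0]; d=R.T@(np.array([x,y,z])-s["eef_pos"]); c=np.arctan2(R[1,0],R[0,0])
    tn=(c-th+np.pi)%(2*np.pi)-np.pi
    print("t",round(s["time"],2),"pos",s["eef_pos"].round(4),"th",round(c,4),"tilt",R[2,:2].round(4),"| d",d.round(4),"n",round(np.linalg.norm(d)/.0417,1),"turn",round(tn,4),"F",s["wrist_force"].round(1),"w",round(s["width"],4),"q6",round(s["joint_pos"][5],2))
TH=.118; T0=np.array([.6145,-.0425])
def dock(x,y): return T0+np.array([[np.cos(TH),-np.sin(TH)],[np.sin(TH),np.cos(TH)]])@[x,y]
E
python3 -c "
from h import *
to(.5275,-.0105,.15,.118)"
```

```text
t 0.25 pos [ 0.1407 -0.583   0.2308] th 0.2368 tilt [ 0.0001 -0.0009] | d [ 0.5103 -0.4657  0.0812] n 16.7 turn 0.1188 F [ 1.1  0.2 -0.6] w 0.0851 q6 -0.09
```

```bash
echo '[{"pos":[0.03,-0.0274,0.0048]},{"pos":[0.03,-0.0274,0.0048]},{"pos":[0.03,-0.0274,0.0048]},{"pos":[0.03,-0.0274,0.0048]},{"pos":[0.03,-0.0274,0.0048]},{"pos":[0.03,-0.0274,0.0048]},{"pos":[0.03,-0.0274,0.0048]},{"pos":[0.03,-0.0274,0.0048]},{"pos":[0.03,-0.0274,0.0048]},{"pos":[0.03,-0.0274,0.0048]},{"pos":[0.03,-0.0274,0.0048]},{"pos":[0.03,-0.0274,0.0048]}]' | python3 -m crank 0.06
python3 -c "
from h import *
to(.5275,-.0105,.15,.118)"
```

```text
time: 1.25
eef_pos: [0.4144, -0.1773, 0.1737]
orientation: [3.119, 0.371, 0.001]
wrist_force: [1.8, -0.2, -0.6]
width: 0.0598
grip_force: 0.0
t 1.25 pos [ 0.4144 -0.1773  0.1737] th 0.2367 tilt [0.0007 0.0006] | d [ 0.1491 -0.1357  0.0238] n 4.9 turn 0.1187 F [ 1.8 -0.2 -0.6] w 0.0598 q6 0.82
```

Units first: turns go in shares of pi rad. So 0.1187 rad / 3.1416 = 0.0378.

```bash
echo '[{"pos":[0.03,-0.0274,0.0048]},{"pos":[0.03,-0.0274,0.0048]},{"pos":[0.03,-0.0274,0.0048]},{"pos":[0.03,-0.0274,0.0048]},{"pos":[0.029,-0.026,0.004]},{"yaw":0.0378},{}]' | python3 -m crank
python3 -c "
from h import *
to(.5275,-.0105,.035,.118)"
```

```text
time: 1.83
eef_pos: [0.5269, -0.0103, 0.1497]
orientation: [-3.136, -0.183, 0.002]
wrist_force: [0.0, 0.5, 0.3]
width: 0.0602
grip_force: 0.0
t 1.83 pos [ 0.5269 -0.0103  0.1497] th 0.1163 tilt [-0.0014 -0.0004] | d [0.0008 0.0003 0.1147] n 2.8 turn -0.0017 F [0.  0.5 0.3] w 0.0602 q6 1.34
```

```bash
echo '[{"pos":[0,0,0.03]},{"pos":[0,0,0.03]},{"pos":[0,0,0.03]},{"pos":[0,0,0.024]},{},{}]' | python3 -m crank
echo '[{},{},{},{},{},{}]' | python3 -m crank 0
python3 - <<'E'
from h import *
to(.5275,-.0105,.035,.118)
c=cam("top"); cv2.imwrite("pics/t2.png",cv2.resize(c["pixels"][90:230,280:420],None,fx=4,fy=4,interpolation=cv2.INTER_CUBIC))
E
```

```text
time: 2.33
eef_pos: [0.5249, -0.0131, 0.0356]
orientation: [-3.136, -0.187, 0.005]
wrist_force: [0.4, -0.5, 1.2]
width: 0.0602
grip_force: 0.0
time: 2.83
eef_pos: [0.5281, -0.0127, 0.0386]
orientation: [3.135, 0.186, 0.005]
wrist_force: [-1.3, -1.4, 6.7]
width: 0.0149
grip_force: 58.6
t 2.83 pos [ 0.5281 -0.0127  0.0386] th 0.1186 tilt [0.003 0.001] | d [-0.0004 -0.0023  0.0036] n 0.1 turn 0.0006 F [-1.3 -1.4  6.7] w 0.0149 q6 1.33
```

```bash
echo '[{"pos":[0,-0.006,0]},{"pos":[0,-0.006,0]},{"pos":[0,-0.006,0]},{"pos":[0,-0.006,0]},{"pos":[0,-0.006,0]},{"pos":[0,-0.006,0]},{"pos":[0,-0.003,0]},{},{}]' | python3 -m crank
echo '[{"pos":[0,-0.002,0]},{"pos":[0,-0.002,0]},{"pos":[0,-0.002,0]},{},{}]' | python3 -m crank
python3 -c "
from h import *
to(*dock(-.083,.085),.035,.118)"
```

```text
time: 3.63
eef_pos: [0.5233, 0.0267, 0.0386]
orientation: [-3.136, -0.187, -0.004]
wrist_force: [-4.4, 1.4, 8.9]
width: 0.0147
grip_force: 59.1
time: 4.05
eef_pos: [0.5229, 0.0302, 0.0386]
orientation: [3.132, 0.186, 0.005]
wrist_force: [-1.0, -11.1, 6.8]
width: 0.0147
grip_force: 59.2
t 4.05 pos [0.5229 0.0302 0.0386] th 0.1184 tilt [0.0028 0.0038] | d [-0.0006 -0.002   0.0036] n 0.1 turn 0.0004 F [ -1.  -11.1   6.8] w 0.0147 q6 1.42
```

```bash
echo '[{"pos":[0,-0.002,0]},{},{}]' | python3 -m crank
echo '[{"pos":[0,0.003,0]},{"pos":[0,0.002,0]},{}]' | python3 -m crank 
echo '[{},{},{},{}]' | python3 -m crank .05
echo '[{"pos":[0,0,-0.035]},{"pos":[0,0,-0.035]},{},{}]' | python3 -m crank
python3 - <<'E'
from h import *
for k in(1,):
    print("pivot",dock(-.082,-.0475)); 
to(.4875,-.0995,.105,.118)
E
```

```text
time: 4.3
eef_pos: [0.5229, 0.0303, 0.0386]
orientation: [3.13, 0.185, 0.005]
wrist_force: [-0.6, -20.8, 6.3]
width: 0.015
grip_force: 59.2
time: 4.55
eef_pos: [0.5231, 0.0288, 0.0386]
orientation: [3.136, 0.185, 0.004]
wrist_force: [-2.4, -2.3, 8.0]
width: 0.0148
grip_force: 60.0
time: 4.88
eef_pos: [0.5217, 0.0294, 0.0366]
orientation: [-3.136, -0.186, -0.0]
wrist_force: [0.2, -0.7, 0.0]
width: 0.0498
grip_force: 0.0
time: 5.22
eef_pos: [0.524, 0.0293, 0.1094]
orientation: [3.136, 0.186, 0.009]
wrist_force: [0.7, 0.4, -0.5]
width: 0.05
grip_force: 0.0
pivot [ 0.53866222 -0.09932325]
t 5.22 pos [0.524  0.0293 0.1094] th 0.1183 tilt [0.0056 0.0009] | d [-0.0515  0.1236  0.0042] n 3.2 turn 0.0003 F [ 0.7  0.4 -0.5] w 0.05 q6 1.41
```

The back-off dragged the jig about 1.5 mm, so I'll press it home again and release while still pushing.

```bash
echo '[{"pos":[0,0,0.035]},{"pos":[0,0,0.035]},{},{}]' | python3 -m crank
echo '[{},{},{},{},{},{}]' | python3 -m crank 0
echo '[{"pos":[0,-0.0015,0]},{"pos":[0,-0.0015,0]},{"pos":[0,-0.0005,0]},{},{}]' | python3 -m crank
echo '[{},{},{},{}]' | python3 -m crank .05
echo '[{"pos":[0,0,-0.035]},{"pos":[0,0,-0.035]},{}]' | python3 -m crank
python3 - <<'E'
from h import *
to(.4875,-.0995,.105,.118)
c=cam("top"); cv2.imwrite("pics/t3.png",cv2.resize(c["pixels"][100:220,290:415],None,fx=4,fy=4,interpolation=cv2.INTER_CUBIC))
E
```

```text
time: 5.55
eef_pos: [0.5183, 0.0295, 0.0334]
orientation: [-3.135, -0.186, 0.012]
wrist_force: [-0.0, 0.6, 0.1]
width: 0.0501
grip_force: 0.0
time: 6.05
eef_pos: [0.5234, 0.0292, 0.0388]
orientation: [3.136, 0.186, 0.006]
wrist_force: [-2.1, -0.2, 7.2]
width: 0.015
grip_force: 58.9
time: 6.47
eef_pos: [0.5233, 0.0303, 0.0388]
orientation: [3.132, 0.185, 0.006]
wrist_force: [-0.4, -12.8, 4.8]
width: 0.015
grip_force: 58.9
time: 6.8
eef_pos: [0.5215, 0.033, 0.0369]
orientation: [-3.136, -0.186, -0.001]
wrist_force: [-0.2, 0.1, -0.1]
width: 0.0498
grip_force: 0.0
time: 7.05
eef_pos: [0.5256, 0.033, 0.1138]
orientation: [3.135, 0.186, 0.016]
wrist_force: [0.6, -0.4, 1.8]
width: 0.0501
grip_force: 0.0
t 7.05 pos [0.5256 0.033  0.1138] th 0.1186 tilt [0.0101 0.0014] | d [-0.0536  0.127   0.0084] n 3.3 turn 0.0006 F [ 0.6 -0.4  1.8] w 0.0501 q6 1.42
```

In the tool's units: -0.12 rad / 3.1416 = -0.0382.

```bash
echo '[{"pos":[-0.0134,0.0315,0]},{"pos":[-0.0134,0.0315,0]},{"pos":[-0.0134,0.0315,0]},{"pos":[-0.0134,0.0315,0]},{"yaw":-0.0382},{"yaw":-0.0382},{},{}]' | python3 -m crank
python3 - <<'E'
from h import *
to(.4877,-.1005,.036,.365)
c=cam("top"); cv2.imwrite("pics/t4.png",cv2.resize(c["pixels"][100:220,290:415],None,fx=4,fy=4,interpolation=cv2.INTER_CUBIC))
E
```

```text
time: 7.77
eef_pos: [0.4825, -0.0985, 0.1058]
orientation: [-3.092, -0.554, 0.001]
wrist_force: [-0.4, -0.3, 0.1]
width: 0.0501
grip_force: 0.0
t 7.77 pos [ 0.4825 -0.0985  0.1058] th 0.3543 tilt [-0.0007 -0.0007] | d [0.0042 0.0038 0.0698] n 1.7 turn -0.0107 F [-0.4 -0.3  0.1] w 0.0501 q6 0.91
```

View pics/t4.png

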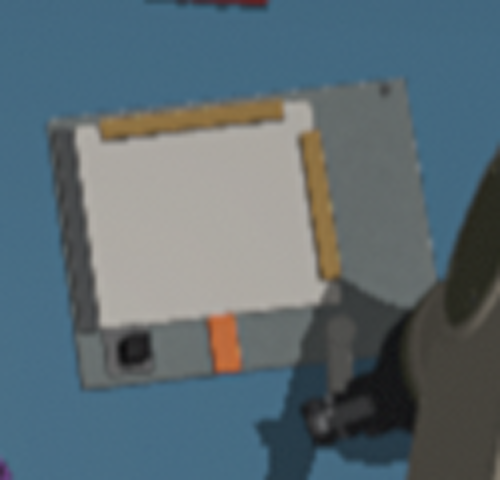

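The picture shows the jig home against the dark end block at crop (80,230). The gripper is over the red post, at about (345,415). I'll go down and grip it.

```bash
echo '[{"pos":[0.004,0.003,0]},{"pos":[0,0,0.035]},{"pos":[0,0,0.035]},{},{},{}]' | python3 -m crank
echo '[{},{},{},{},{},{}]' | python3 -m crank 0
python3 - <<'E'
from h import *
s=readout.sense(); e=s["eef_pos"][:2]; print(e-np.array([.5387,-.1005]), np.linalg.norm(e-np.array([.5387,-.1005])))
to(.4877,-.1005,.036,.365)
E
```

```text
time: 8.32
eef_pos: [0.4885, -0.1, 0.0377]
orientation: [3.091, 0.559, 0.001]
wrist_force: [0.2, -0.0, 0.2]
width: 0.0499
grip_force: 0.0
time: 8.82
eef_pos: [0.4891, -0.1005, 0.0384]
orientation: [3.09, 0.559, 0.004]
wrist_force: [-1.8, 0.9, 6.8]
width: 0.0119
grip_force: 58.4
[-4.96003896e-02  3.66147108e-05] 0.04960040306810989
t 8.82 pos [ 0.4891 -0.1005  0.0384] th 0.3579 tilt [0.0025 0.0018] | d [-0.0013 -0.0005  0.0024] n 0.1 turn -0.0071 F [-1.8  0.9  6.8] w 0.0119 q6 0.91
```

In the tool's units: 0.12 rad / 3.1416 = 0.0382.

```bash
echo '[{"pos":[0.0024,-0.0055,0],"yaw":0.0382},{"pos":[0.0024,-0.0055,0],"yaw":0.0382},{"pos":[0.0024,-0.0055,0],"yaw":0.0382},{"pos":[0.0024,-0.0055,0],"yaw":0.0382},{"pos":[0.0024,-0.0055,0],"yaw":0.0382},{"pos":[0.0024,-0.0055,0],"yaw":0.0382},{}]' | python3 -m crank
echo '[{"pos":[0.0024,-0.0055,0],"yaw":0.0382},{"pos":[0.0024,-0.0055,0],"yaw":0.0382},{"pos":[0.0024,-0.0055,0],"yaw":0.0382},{"pos":[0.0024,-0.0055,0],"yaw":0.0382},{},{}]' | python3 -m crank
python3 - <<'E'
from h import *
s=readout.sense(); e=s["eef_pos"][:2]-np.array([.5387,-.1005]); print(e,np.hypot(*e), np.pi-np.arctan2(e[1],e[0])+TH)
to(*dock(-.082,.0025),.036,-1.09)
E
```

```text
time: 9.4
eef_pos: [0.502, -0.0673, 0.0384]
orientation: [3.088, -0.575, 0.006]
wrist_force: [-0.4, -2.1, 9.7]
width: 0.012
grip_force: 59.1
time: 9.9
eef_pos: [0.5211, -0.0543, 0.0384]
orientation: [-2.869, 1.279, -0.005]
wrist_force: [-1.0, -2.4, 8.0]
width: 0.0117
grip_force: 59.2
[-0.01758896  0.04619349] 0.04942883506276728 1.3249792334346835
t 9.9 pos [ 0.5211 -0.0543  0.0384] th -0.8389 tilt [ 0.003  -0.0013] | d [ 0.0043 -0.0118  0.0024] n 0.3 turn 0.2511 F [-1.  -2.4  8. ] w 0.0117 q6 2.21
```

In the tool's units: 0.12 rad / 3.1416 = 0.0382.

```bash
echo '[{"pos":[0.0024,-0.0055,0],"yaw":0.0382},{"pos":[0.0024,-0.0055,0],"yaw":0.0382},{},{}]' | python3 -m crank
echo '[{"pos":[0.001,-0.0022,0],"yaw":0.0127},{"pos":[0.0004,-0.0009,0]},{},{}]' | python3 -m crank
python3 - <<'E'
from h import *
s=readout.sense(); e=s["eef_pos"][:2]-np.array([.5387,-.1005]); print(e,np.hypot(*e), np.pi-np.arctan2(e[1],e[0])+TH)
to(*dock(-.082,.0025),.036,-1.05)
E
```

```text
time: 10.23
eef_pos: [0.5325, -0.0515, 0.0384]
orientation: [-2.695, 1.614, -0.005]
wrist_force: [-1.1, -3.6, 9.0]
width: 0.0123
grip_force: 59.3
time: 10.57
eef_pos: [0.5331, -0.0513, 0.0381]
orientation: [2.661, -1.664, -0.003]
wrist_force: [-16.6, -2.8, 20.6]
width: 0.0123
grip_force: 60.8
[-0.00557683  0.04916514] 0.04948041995855363 1.5758485716325947
t 10.57 pos [ 0.5331 -0.0513  0.0381] th -1.1179 tilt [-0.0002  0.0034] | d [-0.0016 -0.0004  0.0021] n 0.1 turn -0.0679 F [-16.6  -2.8  20.6] w 0.0123 q6 2.5
```

```bash
echo '[{},{},{},{}]' | python3 -m crank .05
echo '[{"pos":[0,0,-0.04]},{"pos":[0,0,-0.04]},{"pos":[0,0,-0.04]},{},{}]' | python3 -m crank .08
python3 - <<'E'
from h import *
to(.5175,.294,.16,1.99)
E
```

```text
time: 10.9
eef_pos: [0.5346, -0.0503, 0.0365]
orientation: [-2.661, 1.669, -0.0]
wrist_force: [0.1, 0.2, 0.1]
width: 0.0501
grip_force: 0.0
time: 11.32
eef_pos: [0.5371, -0.0507, 0.1602]
orientation: [-2.659, 1.668, -0.01]
wrist_force: [0.4, 0.7, 0.3]
width: 0.0799
grip_force: 0.0
t 11.32 pos [ 0.5371 -0.0507  0.1602] th -1.1209 tilt [ 0.0041 -0.0058] | d [-3.189e-01 -1.323e-01 -3.000e-04] n 8.3 turn -3.1109 F [0.4 0.7 0.3] w 0.0799 q6 2.5
```

In the tool's units: -0.12 rad / 3.1416 = -0.0382.

```bash
echo '[{"yaw":-0.0382},{"yaw":-0.0382},{"yaw":-0.0382},{"yaw":-0.0382},{"yaw":-0.0382},{"yaw":-0.0382},{"yaw":-0.0382},{"yaw":-0.0382},{"yaw":-0.0382},{"yaw":-0.0382},{"yaw":-0.0382},{"yaw":-0.0382}]' | python3 -m crank
echo '[{"yaw":-0.0382},{"yaw":-0.0382},{"yaw":-0.0382},{"yaw":-0.0382},{"yaw":-0.0382},{"yaw":-0.0382},{"yaw":-0.0382},{"yaw":-0.0382},{"yaw":-0.0382},{"yaw":-0.0382},{"yaw":-0.0382},{"yaw":-0.0382}]' | python3 -m crank
echo '[{"yaw":-0.0382},{"yaw":-0.035},{},{}]' | python3 -m crank
python3 - <<'E'
from h import *
to(.5175,.294,.16,1.99)
E
```

```text
time: 12.32
eef_pos: [0.5334, -0.05, 0.1544]
orientation: [-3.099, -0.508, 0.004]
wrist_force: [0.6, -0.4, 0.2]
width: 0.0798
grip_force: 0.0
time: 13.32
eef_pos: [0.5335, -0.05, 0.1545]
orientation: [-1.994, -2.424, 0.002]
wrist_force: [0.5, -0.5, 0.3]
width: 0.0801
grip_force: 0.0
time: 13.65
eef_pos: [0.5337, -0.0501, 0.155]
orientation: [-1.716, -2.629, 0.001]
wrist_force: [-0.3, -0.7, -0.1]
width: 0.0802
grip_force: 0.0
t 13.65 pos [ 0.5337 -0.0501  0.155 ] th 1.9851 tilt [ 0.0013 -0.0018] | d [ 0.3215  0.1237 -0.0048] n 8.3 turn -0.0049 F [-0.3 -0.7 -0.1] w 0.0802 q6 -0.6
```

In the tool's units: -0.005 rad / 3.1416 = -0.0016.

```bash
echo '[{"pos":[0.0357,0.0138,0]},{"pos":[0.0357,0.0138,0]},{"pos":[0.0357,0.0138,0]},{"pos":[0.0357,0.0138,0]},{"pos":[0.0357,0.0138,0]},{"pos":[0.0357,0.0138,0]},{"pos":[0.0357,0.0138,0]},{"pos":[0.0357,0.0138,0]},{"pos":[0.0357,0.0138,0]},{"yaw":-0.0016},{}]' | python3 -m crank
python3 - <<'E'
from h import *
to(.5175,.294,.02,1.99)
c=cam("top"); p=c["pixels"]; cv2.imwrite("pics/t5.png",cv2.resize(p[110:215,170:410],None,fx=3.3,fy=3.3,interpolation=cv2.INTER_CUBIC)); np.save("c5.npy",p)
E
```

```text
time: 14.57
eef_pos: [0.5168, 0.2957, 0.1555]
orientation: [-1.705, -2.638, 0.002]
wrist_force: [0.1, -0.5, -0.1]
width: 0.0798
grip_force: 0.0
t 14.57 pos [0.5168 0.2957 0.1555] th 1.9937 tilt [ 0.0001 -0.0013] | d [-1.900e-03  1.000e-04  1.355e-01] n 3.2 turn 0.0037 F [ 0.1 -0.5 -0.1] w 0.0798 q6 0.01
```

View pics/t5.png

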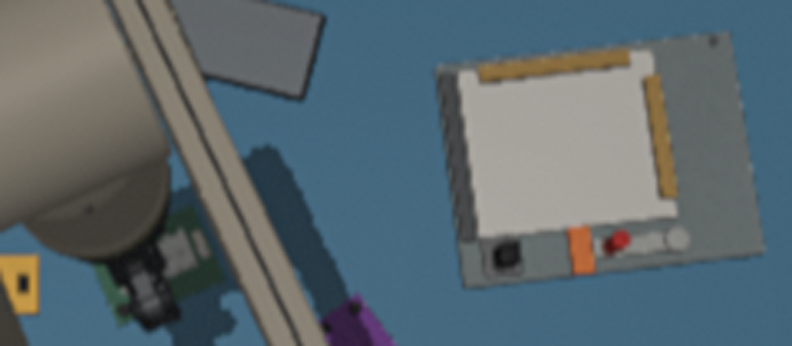

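The picture shows the latch bar swung round behind the orange lug (580,250), with the red post at (617,240), and the jig home. The gripper stands over the green board. Next I'll fit the stops from this picture, go down and grip.

```bash
echo '[{"pos":[-0.0019,0,0.03]},{"pos":[0,0,0.03]},{"pos":[0,0,0.03]},{"pos":[0,0,0.03]},{"pos":[0,0,0.02]},{},{}]' | python3 -m crank .06
python3 - <<'E'
from h import *
to(.5175,.294,.014,1.99)
c=cam("top"); c["pixels"]=np.load("c5.npy")
m=mask(c,(12,90,70),(28,255,255),(295,115,395,180))
for k in cv2.findContours(m,cv2.RETR_EXTERNAL,cv2.CHAIN_APPROX_NONE)[0]:
    if cv2.contourArea(k)<20: continue
    W=plane(c,k.reshape(-1,2),.035)*1000; r=cv2.minAreaRect(W.astype(np.float32)); print(r, W.mean(0))
m=mask(c,(0,0,130),(180,45,255),(300,115,395,185)); k=big(cv2.morphologyEx(m,cv2.MORPH_OPEN,np.ones((5,5)))); print("white",cv2.minAreaRect((plane(c,k.reshape(-1,2),.025)*1000).astype(np.float32)))
E
```

```text
time: 15.2
eef_pos: [0.5176, 0.2902, 0.0152]
orientation: [-1.709, -2.634, 0.005]
wrist_force: [0.2, 0.3, 0.8]
width: 0.0598
grip_force: 0.0
t 15.2 pos [0.5176 0.2902 0.0152] th 1.9902 tilt [-0.0002 -0.0037] | d [0.0035 0.0015 0.0012] n 0.1 turn 0.0002 F [0.2 0.3 0.8] w 0.0598 q6 0.01
((614.9810791015625, -86.60377502441406), (92.5247802734375, 11.294219017028809), 7.030710220336914) [614.9203803  -86.70023538]
((669.6804809570312, -7.970188140869141), (11.540081024169922, 112.99369049072266), 6.882166385650635) [669.62800488  -8.01169185]
white ((611.9235229492188, -17.78044891357422), (130.40150451660156, 148.9376220703125), 7.142496585845947)
```

```bash
echo '[{"pos":[0.003,0,0]},{},{}]' | python3 -m crank
echo '[{},{},{},{},{},{}]' | python3 -m crank 0
python3 - <<'E'
from h import *
to(.5175,.294,.014,1.99)
E
```

```text
time: 15.5
eef_pos: [0.5187, 0.2955, 0.0185]
orientation: [1.706, 2.636, 0.004]
wrist_force: [-0.0, 0.1, -0.1]
width: 0.06
grip_force: 0.0
time: 16.0
eef_pos: [0.5178, 0.2951, 0.0172]
orientation: [1.706, 2.637, 0.001]
wrist_force: [-0.6, -0.2, 7.1]
width: 0.0247
grip_force: 60.8
t 16.0 pos [0.5178 0.2951 0.0172] th 1.9932 tilt [0.0001 0.0011] | d [-0.0008 -0.0008  0.0032] n 0.1 turn 0.0032 F [-0.6 -0.2  7.1] w 0.0247 q6 0.01
```

In the tool's units: 0.103 rad / 3.1416 = 0.0328.

```bash
echo '[{"pos":[0,0,-0.01]},{"pos":[0,0,-0.035]},{"pos":[0,0,-0.035]},{"yaw":0.0318},{"yaw":0.0318},{"yaw":0.0328},{},{}]' | python3 -m crank
python3 - <<'E'
from h import *
TH2=.1224
to(.6225,-.0235,.10,TH2+np.pi/2)
E
```

```text
time: 16.67
eef_pos: [0.517, 0.2946, 0.0964]
orientation: [-2.081, -2.353, 0.001]
wrist_force: [0.0, 0.2, -1.0]
width: 0.0247
grip_force: 60.0
t 16.67 pos [0.517  0.2946 0.0964] th 1.6932 tilt [-0.0002 -0.0007] | d [-0.3286  0.0658 -0.0036] n 8.0 turn 0.0 F [ 0.   0.2 -1. ] w 0.0247 q6 0.31
```

```bash
echo '[{"pos":[-0.0329,0.0066,0]},{"pos":[-0.0329,0.0066,0]},{"pos":[-0.0329,0.0066,0]},{"pos":[-0.0329,0.0066,0]},{"pos":[-0.0329,0.0066,0]},{"pos":[-0.0329,0.0066,0]},{"pos":[-0.0329,0.0066,0]},{"pos":[-0.0329,0.0066,0]},{"pos":[-0.0329,0.0066,0]},{"pos":[-0.0329,0.0066,0]},{},{}]' | python3 -m crank
python3 - <<'E'
from h import *
to(.6225,-.0235,.044,.1224+np.pi/2)
c=cam("side"); p=c["pixels"]; cv2.imwrite("pics/s6.png",cv2.resize(p[90:200,225:345],None,fx=5,fy=5,interpolation=cv2.INTER_CUBIC))
E
```

```text
time: 17.67
eef_pos: [0.6221, -0.026, 0.0962]
orientation: [-2.085, -2.349, 0.001]
wrist_force: [0.0, 0.9, -1.1]
width: 0.0248
grip_force: 60.0
t 17.67 pos [ 0.6221 -0.026   0.0962] th 1.6899 tilt [ 0.0001 -0.0006] | d [0.0024 0.0007 0.0522] n 1.3 turn -0.0033 F [ 0.   0.9 -1.1] w 0.0248 q6 -0.24
```

View pics/s6.png

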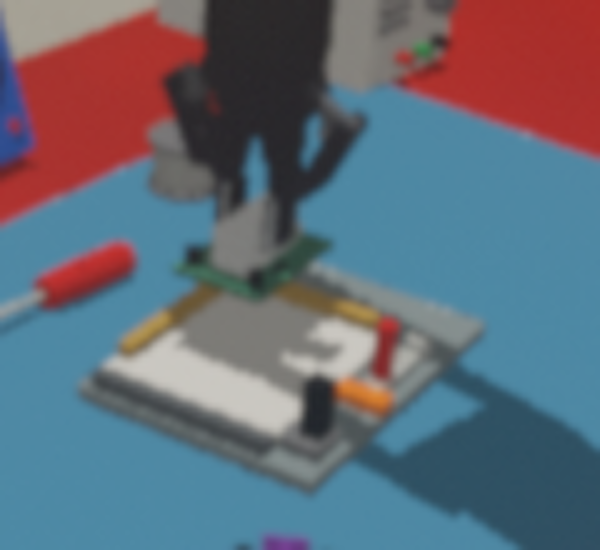

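The board hangs level in the grip above the plate, with its corner at (255,290) and the shadow on the plate; the latch is still locked. I'll lower it.

```bash
echo '[{"pos":[0.002,0.0005,0.02]},{"pos":[0,0,0.02]},{"pos":[0,0,0.009]},{},{},{}]' | python3 -m crank
echo '[{"pos":[0,0,0.002]},{"pos":[0,0,0.002]},{"pos":[0,0,0.002]},{"pos":[0,0,0.001]},{},{}]' | python3 -m crank
python3 - <<'E'
from h import *
to(.6225,-.0235,.039,.1224+np.pi/2)
E
```

```text
time: 18.22
eef_pos: [0.6229, -0.0215, 0.0486]
orientation: [2.083, 2.35, 0.001]
wrist_force: [0.9, 0.3, -1.0]
width: 0.0246
grip_force: 60.0
time: 18.72
eef_pos: [0.6222, -0.0221, 0.0404]
orientation: [-2.085, -2.35, 0.0]
wrist_force: [-0.1, 0.3, -0.6]
width: 0.0249
grip_force: 60.0
t 18.72 pos [ 0.6222 -0.0221  0.0404] th 1.69 tilt [ 0.0001 -0.0002] | d [-0.0015  0.0001  0.0014] n 0.0 turn -0.0032 F [-0.1  0.3 -0.6] w 0.0249 q6 -0.24
```

```bash
echo '[{"pos":[0,0,0.001]},{"pos":[0,0,0.0005]},{},{}]' | python3 -m crank
echo '[{"pos":[0,0,0.0005]},{},{}]' | python3 -m crank
python3 -c "
from h import *
to(.6225,-.0235,.039,.1224+np.pi/2)"
```

```text
time: 19.05
eef_pos: [0.6225, -0.0221, 0.0392]
orientation: [2.085, 2.35, 0.0]
wrist_force: [-1.3, 0.1, -0.3]
width: 0.0246
grip_force: 60.1
time: 19.3
eef_pos: [0.6225, -0.022, 0.0392]
orientation: [2.085, 2.35, 0.0]
wrist_force: [-2.5, -0.6, 4.3]
width: 0.0245
grip_force: 60.8
t 19.3 pos [ 0.6225 -0.022   0.0392] th 1.6901 tilt [-0.0001  0.0002] | d [-0.0015 -0.0001  0.0002] n 0.0 turn -0.0031 F [-2.5 -0.6  4.3] w 0.0245 q6 -0.24
```

In the tool's units: -0.002 rad / 3.1416 = -0.0006.

```bash
echo '[{"pos":[0,0.002,0],"yaw":-0.0006},{"pos":[0,0.002,0]},{"pos":[0,0.002,0]},{"pos":[0,0.002,0]},{"pos":[0,0.001,0]},{},{}]' | python3 -m crank
echo '[{"pos":[-0.002,0,0]},{"pos":[-0.002,0,0]},{"pos":[-0.002,0,0]},{"pos":[-0.002,0,0]},{"pos":[-0.001,0,0]},{},{}]' | python3 -m crank
python3 -c "
from h import *
to(.6344,-.0328,.039,.1224+np.pi/2);print(readout.sense()['wrist_torque'])"
```

```text
time: 19.88
eef_pos: [0.6315, -0.021, 0.0392]
orientation: [2.082, 2.352, 0.0]
wrist_force: [-1.8, -0.5, 4.2]
width: 0.0247
grip_force: 60.8
time: 20.47
eef_pos: [0.6331, -0.0299, 0.0392]
orientation: [2.082, 2.351, 0.002]
wrist_force: [-0.6, 2.3, 5.9]
width: 0.0245
grip_force: 60.8
t 20.47 pos [ 0.6331 -0.0299  0.0392] th 1.6921 tilt [-0.      0.0015] | d [-0.0031  0.001   0.0002] n 0.1 turn -0.0011 F [-0.6  2.3  5.9] w 0.0245 q6 -0.25
[ 0.36799489  0.06431877 -0.02723975]
```

```bash
cat > f.py <<'E'
from h import *
s=readout.sense(); R=cv2.Rodrigues(s["orientation"])[0]; print("   tool F",(R.T@s["wrist_force"]).round(1),"p",(R.T@s["eef_pos"]).round(4),"Tz",s["wrist_torque"].round(2),"th",round(np.arctan2(R[1,0],R[0,0]),4))
E
for i in 1; do echo '[{"pos":[0,0.001,0]},{},{}]' | python3 -m crank | sed -n 4p; python3 f.py; done
echo '[{"pos":[0,0.0005,0]},{},{}]' | python3 -m crank | sed -n 4p; python3 f.py
echo '[{"pos":[0,0.0005,0]},{},{}]' | python3 -m crank | sed -n 4p; python3 f.py
```

```text
wrist_force: [-5.3, 2.0, 9.7]
   tool F [ 2.6 -5.1 -9.7] p [-0.1063  0.625  -0.0394] Tz [ 0.3   0.79 -0.03] th 1.6921
wrist_force: [-5.6, 1.1, 9.8]
   tool F [ 1.8 -5.4 -9.8] p [-0.1064  0.6253 -0.0395] Tz [ 0.22  0.9  -0.03] th 1.6922
wrist_force: [-6.3, 0.1, 9.1]
   tool F [ 0.9 -6.3 -9.1] p [-0.1064  0.6258 -0.0396] Tz [ 0.18  0.91 -0.04] th 1.692
```

```bash
echo '[{"pos":[0,0,-0.0007]},{},{}]' | python3 -m crank | sed -n 4p; python3 f.py
echo '[{"pos":[0,0.0007,0]},{},{}]' | python3 -m crank | sed -n 4p; python3 f.py
echo '[{"pos":[0,0.0007,0]},{},{}]' | python3 -m crank | sed -n 4p; python3 f.py
```

```text
wrist_force: [-2.8, -0.5, 3.6]
   tool F [-0.2 -2.9 -3.6] p [-0.1064  0.6259 -0.0393] Tz [-0.09  0.34  0.01] th 1.692
wrist_force: [-4.8, -1.3, 5.7]
   tool F [-0.8 -4.9 -5.7] p [-0.1063  0.6263 -0.0399] Tz [-0.15  0.73 -0.03] th 1.692
wrist_force: [-9.4, -0.5, 9.7]
   tool F [ 0.6 -9.4 -9.7] p [-0.1062  0.6263 -0.0408] Tz [-0.2   1.38 -0.04] th 1.6919
```

```bash
echo '[{"pos":[0,-0.0007,-0.0003]},{},{}]' | python3 -m crank | sed -n 4p; python3 f.py
echo '[{"pos":[-0.001,0,0]},{"pos":[-0.001,0,0]},{},{}]' | python3 -m crank | sed -n 4p; python3 f.py
echo '[{"pos":[-0.001,0,0]},{},{}]' | python3 -m crank | sed -n 4p; python3 f.py
python3 -c "
from h import *
to(.6344,-.0328,.039,.1224+np.pi/2)"
```

```text
wrist_force: [-5.2, -2.3, 3.4]
   tool F [-1.7 -5.4 -3.3] p [-0.1063  0.6263 -0.0399] Tz [-0.3   0.75 -0.11] th 1.6919
wrist_force: [-5.2, 3.6, 5.6]
   tool F [ 4.2 -4.7 -5.6] p [-0.1071  0.6262 -0.0402] Tz [ 0.59  0.93 -0.1 ] th 1.6925
wrist_force: [-5.8, 5.0, 5.3]
   tool F [ 5.6 -5.2 -5.2] p [-0.1079  0.6262 -0.0403] Tz [ 0.74  1.03 -0.1 ] th 1.6926
t 22.8 pos [ 0.6347 -0.0311  0.0392] th 1.6926 tilt [ 0.0021 -0.0014] | d [-0.0017 -0.0005  0.0002] n 0.0 turn -0.0006 F [-5.8  5.   5.3] w 0.0246 q6 -0.25
```

```bash
for k in 1; do echo '[{"pos":[-0.001,0,0]},{},{}]' | python3 -m crank | sed -n 4p; python3 f.py; done
echo '[{"pos":[-0.001,0,0]},{},{}]' | python3 -m crank | sed -n 4p; python3 f.py
echo '[{"pos":[-0.0007,0,0]},{},{}]' | python3 -m crank | sed -n 4p; python3 f.py
```

```text
wrist_force: [-5.8, 5.2, 5.7]
   tool F [ 5.9 -5.2 -5.7] p [-0.1089  0.6261 -0.0404] Tz [ 0.88  1.04 -0.04] th 1.6927
wrist_force: [-6.1, 5.7, 4.5]
   tool F [ 6.4 -5.4 -4.5] p [-0.1099  0.6262 -0.0403] Tz [0.81 1.02 0.04] th 1.6928
wrist_force: [-6.4, 6.0, 5.7]
   tool F [ 6.7 -5.7 -5.7] p [-0.1105  0.6261 -0.0404] Tz [ 0.84  1.02 -0.02] th 1.6927
```

```bash
echo '[{"pos":[-0.001,0,0]},{},{}]' | python3 -m crank | sed -n 4p; python3 f.py
echo '[{"pos":[-0.001,0,0]},{},{}]' | python3 -m crank | sed -n 4p; python3 f.py
python3 -c "
from h import *
p=cam('side')['pixels']; cv2.imwrite('pics/s7.png',cv2.resize(p[110:190,235:335],None,fx=7,fy=7,interpolation=cv2.INTER_CUBIC))"
```

```text
wrist_force: [-6.5, 7.8, 7.0]
   tool F [ 8.6 -5.5 -6.9] p [-0.1109  0.6262 -0.0405] Tz [ 1.28  1.07 -0.13] th 1.6928
wrist_force: [-8.1, 12.7, 7.5]
   tool F [13.6 -6.5 -7.5] p [-0.1111  0.6261 -0.0408] Tz [ 1.85  1.19 -0.18] th 1.6931
```

View pics/s7.png

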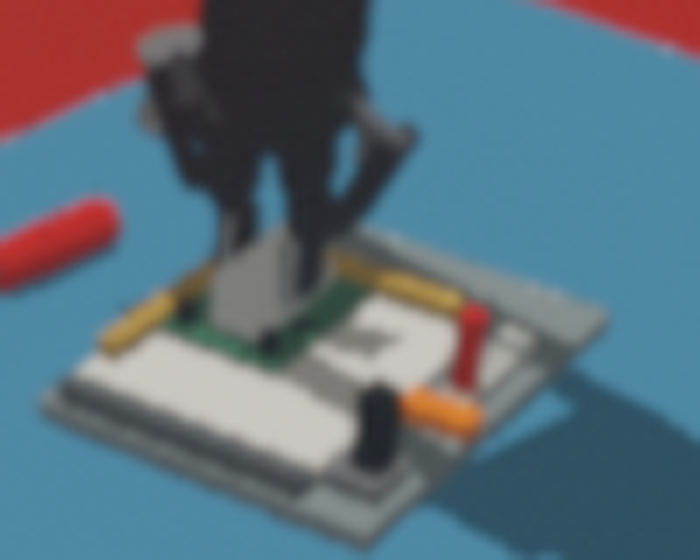

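The board lies flat in the corner against both brass stops (edges at crop (190,290) and (340,275)). It touches both, but the side push is a little hard, so I'll relax it.

```bash
echo '[{"pos":[0,0,-0.0005]},{},{}]' | python3 -m crank | sed -n 4p; python3 f.py
echo '[{"pos":[0.0008,0,0]},{},{}]' | python3 -m crank | sed -n 4p; python3 f.py
echo '[{},{},{},{},{},{}]' | python3 -m crank 2>&1| sed -n 4p; python3 f.py
```

```text
wrist_force: [-5.8, 11.6, 4.6]
   tool F [12.2 -4.4 -4.6] p [-0.1111  0.6261 -0.0409] Tz [ 1.84  0.98 -0.16] th 1.693
wrist_force: [-6.3, 8.9, 4.1]
   tool F [ 9.6 -5.2 -4. ] p [-0.1109  0.6262 -0.0407] Tz [ 1.43  0.82 -0.12] th 1.6928
wrist_force: [-5.1, 8.5, 4.5]
   tool F [ 9.1 -4.  -4.5] p [-0.1109  0.6262 -0.0407] Tz [ 1.4   0.86 -0.11] th 1.6928
```

```bash
echo '[{"pos":[0.0003,0.0003,-0.0002]},{},{},{}]' | python3 -m crank | sed -n 4p; python3 f.py
python3 - <<'E'
from h import *
p=cam('top')['pixels']; cv2.imwrite('pics/t8.png',cv2.resize(p[60:230,120:410],None,fx=2.7,fy=2.7,interpolation=cv2.INTER_CUBIC))
E
```

```text
wrist_force: [-5.9, 6.3, 3.0]
   tool F [ 7.  -5.1 -2.9] p [-0.1108  0.6262 -0.041 ] Tz [ 1.31  0.93 -0.21] th 1.6928
```

View pics/t8.png

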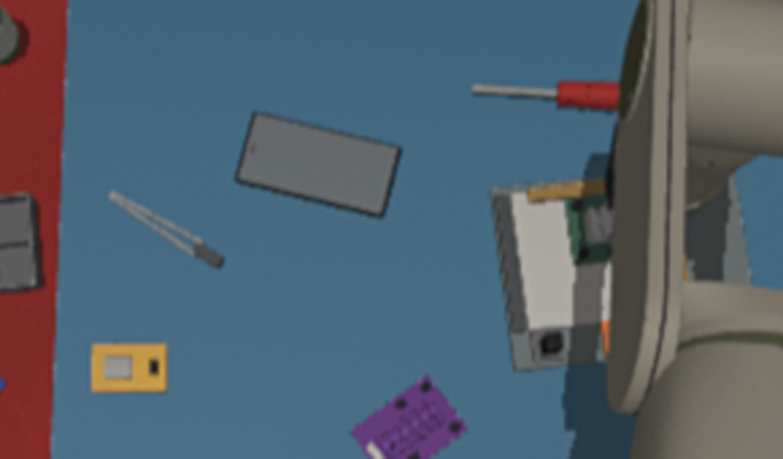

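Bystanders are undisturbed: phone (320,165), tweezers (165,230), spare board (130,368) and screwdriver (545,93). The board's edge meets the back stop at (585,192). A small yaw moment remains, so I'll relieve it.

Units first: turns go in shares of pi rad. So 0.002 rad / 3.1416 = 0.0006.

```bash
echo '[{"yaw":0.0006},{},{},{}]' | python3 -m crank | sed -n 4p; python3 f.py
echo '[{"yaw":0.0006},{},{},{}]' | python3 -m crank | sed -n 4p; python3 f.py
```

```text
wrist_force: [-5.9, 6.6, 4.0]
   tool F [ 7.3 -5.1 -3.9] p [-0.1096  0.6264 -0.041 ] Tz [ 1.25  0.92 -0.05] th 1.6908
wrist_force: [-5.2, 6.3, 4.7]
   tool F [ 6.9 -4.4 -4.6] p [-0.1085  0.6266 -0.041 ] Tz [1.17 0.86 0.05] th 1.689
```

In the tool's units: -0.001 rad / 3.1416 = -0.0003.

```bash
echo '[{"yaw":-0.0003},{},{},{},{},{}]' | python3 -m crank | sed -n 4p; python3 f.py
```

```text
wrist_force: [-4.9, 7.5, 3.1]
   tool F [ 8.1 -4.  -3.1] p [-0.1091  0.6265 -0.041 ] Tz [1.22 0.93 0.06] th 1.69
```

```bash
echo '[{"pos":[0.0002,0.0003,0]},{},{},{},{},{}]' | python3 -m crank | sed -n 4p; python3 f.py; python3 -c "
from bench import job; print(job.close_job())"
```

```text
wrist_force: [-8.1, 6.6, 3.7]
   tool F [ 7.5 -7.3 -3.6] p [-0.1091  0.6265 -0.0413] Tz [1.04 1.09 0.03] th 1.6899
the job is handed in; nothing more can be done
None
```

I handed the job in at about 27 s: jig home, latch locked behind the orange lug, and the green board held flat in the corner, pressed on both stops at about 7 N by the wrist reading (sliding friction included). The first release dragged the jig back about 1.5 mm, so I pushed it home again before turning the latch; the other items were left alone, and the hand-in gave no verdict.

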